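# Put the ceramic spacer back in the push-latch gauge drawer

## Robot

A 6-joint arm with a two-finger parallel gripper is mounted at the origin on the work surface. World frame = base frame: x ahead of the robot, y to its left, z up, the work surface at z = 0. Lengths are in mm, angles in rad, forces in N, time in s.
With the tool pointing down it reaches from about 400 to 925 mm from the base axis. Payload 12.5 kg.
Tool frame: the origin (TCP) lies at the very end of the fingers, on their centre line; the grasp point (between the pads) lies 19 mm behind it; z points along the fingers, y is the line along which they close (so a half turn about z gives the same grasp; the last joint's range is limited). The gripper opens to 95 mm and grips with 3 to 60 N. Pads are 20 mm wide; open, the fingers measure 119 mm over their backs; the gripper's body (75 mm by 180 mm) begins 59 mm behind the grasp point.
Start: joints at [-1.436, 0.491, 1.559, -0, 1.092, -0.106], TCP at [149.072, -606.98, 214.661] pointing down, gripper open.
Joint ranges: [-3.1, 3.1], [-0.84, 2.19], [0.05, 2.79], [-1.13, 4.28], [0.06, 2.93], [-2.69, 2.69]. Speed limits (rad/s): [2.22, 2.22, 2.79, 3.14, 3.14, 3.14].

## Interface

Orientations are given as a 3x3 rotation matrix whose columns are the frame's x, y, z axes.
In Python, from station import ctrl, optics gives the robot as it stands. The module is installed in compiled form; this text tells all that it offers.
- The arm moves only by the shell command python3 -m pendant 'ROWS' [FORCE]. ROWS is JSON, a list of rows, each an object of numbers: "x", "y", "z": the shift along the tool's x, y, z normalised to -1 to 1, where 1 is 0.25 m; "ax", "ay", "az": the turn, a rotation vector about the tool's x, y, z normalised to -1 to 1, where 1 is 180 degrees; "hand": the closure, from 0 (fully open) to 1 (shut). In form: [{"x": .., "y": .., "z": .., "ax": .., "ay": .., "az": .., "hand": ..}, ...]. A call has 1 to 8 rows; each row is the pose to reach, as a shift and turn from the pose commanded when the call began, along the tool's axes at that moment, turning the shorter way round; what a row does not reach only later rows make up. A row lasts 1/10 s, in which the tool goes at most 50 mm and 8.59 degrees, less where a joint would pass 70% of its speed; a pose out of reach is approached as far as the arm can. A call with a number of a shift or a turn outside -1 to 1 is refused whole. A call with a gripper value outside its range is refused whole. The fingers move at their own pace and stop on an object; FORCE is the grip in N (left out, the last holds). Time passes only in rows, so rows that repeat a pose let the fingers close. It gives the time, the measured TCP pose, the force, the opening and the grip force at its end, in the units of the state.
- ctrl.sense(): the state, without advancing time (a new reading comes with each control period).
- optics.read_camera(name): name is "scene" or "top" or "wrist"; returns a dict with "frame" (384x512x3 uint8, red, green, blue), "depth" (384x512 float32, mm along the optical axis (not along the pixel's ray), 0 where there is no reading), "K" (3x3 intrinsics, pixels), "k1" (the pictures are not rectified: a ray, as slopes to the right and down, at radius r is drawn at 1 + k1 r^2 times it, then the intrinsics apply), "R" (3x3) and "t" (3): a world point X has camera coordinates R X + t; the wrist camera has in their place "mount" (4x4, takes a point from camera to tool coordinates, whose origin is the TCP and whose axes are the flange's). Camera axes: x right, y down, z forward; pixel columns grow to the right and rows downward; lengths in mm; the calibration is good to about 2 mm. A picture is of the moment at which its call begins: read the wrist's pose just before it.
- ctrl.finish_job(): hands the job in; it is judged then, once.
The state is a dict: "clock": time; "joints": joint angles; "joint_velocities": joint speeds; "effort": joint torques, N m; "eef_pos": TCP position; "orientation": TCP orientation; "contact_force": force on the tool from outside, world axes, zero at the start; "torque": the same for the moment, N m; "grip_width": opening from 0.0 (shut) to 1.0 (fully open); "gripper_force": force on a finger pad.
Only numpy, scipy, OpenCV 4.12 (cv2) and the standard library are available. Lean on these libraries where they do the work, as an engineer would, in place of code of your own. Each camera call takes 0.05 s, during which the arm holds its last target. There are 200 camera calls.

## Task

The handleless gauge drawer on the bench is held shut by a push latch: press its front gently to release it, set the pale grey ceramic spacer upright over the empty post in the drawer, all the way down, then press the drawer home gently until it latches and stays shut. Leave the other things where they are.

Things in the scene. Friction and masses are not known exactly. Their poses are not given: they have to be found in the camera images.
- unit: Grey steel drawer unit fixed to the bench, 180 deep x 216 wide x 62 mm high. Origin at bench level, middle of its front edge; x points into it (about away from the robot), z up; the drawer opens along -x. Its latch trips 4 to 13 mm past the latched place (differs from day to day, unseen); 1 to 2 mm further it meets a stop, where the force climbs steeply: a full press is felt so. Over 20 N bends it.
- tray (a joint): How far the drawer is out, m: 0 latched shut (within 0.5 mm), 0.080 fully out, negative when pressed in past 0. Push-push latch: each full press, then letting go, changes its state; a shorter one changes nothing. The spring pushes out with 8 N when shut, 2.5 N when fully out, plus a damper (36 N per m/s); let go, the drawer takes about a second to come out.
- front (a point): Middle of the outer face of the drawer's front panel (moves with the drawer), 33 mm above the bench; axes as the unit's. Panel plain grey steel, no handle, 204 wide, 8 mm thick, 6 to 60 mm above the bench, square to the unit's x. Latched, its outer face stands 25 mm before the unit's front edge, 8 mm proud of the side cheeks between which it sinks when pressed.
- post (a point): The empty post: upright steel pin 19 mm in diameter, 22 mm high, tapered to 10 mm over its top 6 mm. Point on its axis at the drawer floor, 15 mm above the bench, 36 mm behind the panel's inner face, 44 mm to the unit's +y side of the middle. Hidden in the unit while shut; 61 mm before its front edge when out. Drawer walls reach 42 mm above the bench; inside width 190 mm.
- spacer_c (a point): Centre (half-way up) of the pale grey ceramic spacer: a plain tube standing on end on the bench, 44 mm outer and 24 mm inner diameter, 24 mm high, 90 g, z along its bore.
- sleeve_c (a point): Centre of a steel sleeve that lives on the drawer's other post (44 mm to the unit's -y side), 40 mm outer and 24 mm inner diameter, 18 mm high. It rides with the drawer and stays on its post.
- bearing: Greasy steel swivel bearing lying on the bench, ring 62 mm outer, 32 mm inner diameter, 18 mm high. Origin under its centre. To be left alone.
- clip: Glossy latch clip of a hook, 70 x 30 x 18 mm, lying on the bench. To be left alone.
- nut: Dark hexagon nut, 53 mm over its corners, 24 mm high, bore not open, lying on the bench. To be left alone.
- shackle: Steel bow shackle with brass pin lying flat on the bench right of the unit, about 70 x 90 x 22 mm. To be left alone.

How it is judged:
By the outcome, as a careful person would: the job done as asked, in the order asked, and still so for the second after the job is handed in, with the robot touching nothing.
It also fails if it takes over 70 s, if anything falls off the work surface, if the arm or the gripper's body presses on something with over 40 N, if the wrist force passes 120 N, or if a joint passes its speed limit or range.

## Working session

There is one attempt and no reset: what is moved stays moved. The work goes in short steps, Python scripts to look and compute and a shell command to move; the robot and the scene stay as the last step left them, time stands still between calls to the robot, and variables do not carry over. Pictures are saved under pics/ and viewed, at most 10 in all, crops included, and the job is handed in when it is done.

```bash
mkdir -p pics; python3 - <<'E'
from station import ctrl, optics
import cv2, numpy as np
s=ctrl.sense(); print({k:np.round(v,3).tolist() for k,v in s.items()})
ims=[]
for n in ("scene","top"):
    c=optics.read_camera(n); np.savez(f'{n}.npz',**{k:v for k,v in c.items()})
    cv2.imwrite(f'pics/{n}0.png',cv2.cvtColor(c['frame'],cv2.COLOR_RGB2BGR))
    print(n,c['K'].round(1).tolist(),c['k1'],c['R'].round(3).tolist(),c['t'].round(1).tolist(),(c['depth']>0).mean())
E
```

```text
{'clock': 0.0, 'joints': [-1.436, 0.492, 1.559, -0.0, 1.092, -0.106], 'joint_velocities': [-0.001, -0.001, -0.001, -0.001, -0.001, 0.0], 'effort': [0.001, -61.263, -25.818, 0.069, 0.048, -0.0], 'eef_pos': [149.022, -606.702, 214.042], 'orientation': [[0.971, 0.238, -0.0], [0.238, -0.971, 0.001], [0.0, -0.001, -1.0]], 'contact_force': [-0.61, 0.206, 0.175], 'torque': [-0.002, 0.01, 0.036], 'gripper_force': 0.0, 'grip_width': 1.002}
scene [[439.6, 0.0, 255.6], [0.0, 439.6, 184.8], [0.0, 0.0, 1.0]] -0.11679679691800218 [[0.676, 0.737, 0.001], [0.57, -0.521, -0.635], [-0.468, 0.43, -0.772]] [-364.6, -304.5, 1623.4] 0.995941162109375
top [[384.3, 0.0, 253.5], [0.0, 384.3, 192.1], [0.0, 0.0, 1.0]] -0.09479690923412884 [[0.028, -1.0, -0.006], [-0.991, -0.027, -0.128], [0.128, 0.01, -0.992]] [-30.4, 548.9, 1050.7] 0.9958241780598959
```

View pics/scene0.png

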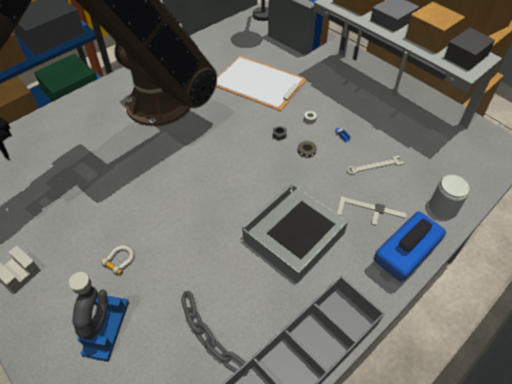

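View pics/top0.png

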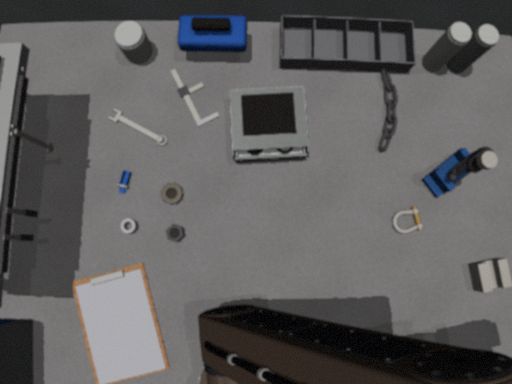

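The scene view shows the unit at about (295,232), with the spacer as the white ring at (310,117). In the top view the unit is at about (270,125) with its front edge near row 155. The spacer is at (129,226), the bearing at (172,193), the nut at (176,233), the clip at (125,181) and the shackle at (407,221).

```bash
cat > h.py <<'E'
import numpy as np, cv2
from station import ctrl, optics
def cam(n):
    s=ctrl.sense(); c=optics.read_camera(n)
    if 'mount' in c:
        T=np.eye(4); T[:3,:3]=s['orientation']; T[:3,3]=s['eef_pos']; M=T@np.array(c['mount'])
        c['Rw'],c['o']=M[:3,:3],M[:3,3]
    else: c['Rw'],c['o']=np.array(c['R']).T,-np.array(c['R']).T@np.array(c['t'])
    return c
def slopes(c,px):
    p=np.asarray(px,float).reshape(-1,1,2)
    return cv2.undistortPoints(p,np.array(c['K']),np.array([c['k1'],0,0,0.])).reshape(-1,2)
def onz(c,px,z):
    s=slopes(c,px); d=np.c_[s,np.ones(len(s))]@c['Rw'].T
    return c['o']+d*((z-c['o'][2])/d[:,2])[:,None]
def cloud(c):
    h,w=c['depth'].shape; v,u=np.mgrid[:h,:w]
    s=slopes(c,np.c_[u.ravel(),v.ravel()]); d=c['depth'].ravel()[:,None]
    return ((np.c_[s,np.ones(len(s))]*d)@c['Rw'].T+c['o']).reshape(h,w,3)
def save(c,f,box=None,k=1):
    im=cv2.cvtColor(c['frame'],cv2.COLOR_RGB2BGR)
    if box: im=im[box[1]:box[3],box[0]:box[2]]
    cv2.imwrite(f,cv2.resize(im,None,fx=k,fy=k,interpolation=cv2.INTER_CUBIC))
E
python3 - <<'E'
from h import *
for n,b,sp in (("top",(215,70,325,175),(129,226)),("scene",(235,175,355,285),(310,117))):
    c=cam(n); P=cloud(c)
    hm=P[...,2]; x0,y0,x1,y1=b
    print(n,'bench',np.median(hm[180:300,200:350]), 'unit top',np.percentile(hm[y0:y1,x0:x1],[50,80,90,95]).round(1))
    m=np.zeros(hm.shape,np.uint8); m[y0:y1,x0:x1]=(abs(hm-62)[y0:y1,x0:x1]<8)
    q=P[m>0][:,:2].astype(np.float32); print(cv2.minAreaRect(q),cv2.boxPoints(cv2.minAreaRect(q)).round(0).tolist())
    u,v=sp; f=c['frame'].astype(int); w=np.zeros(hm.shape,np.uint8)
    w[v-14:v+14,u-14:u+14]=f[v-14:v+14,u-14:u+14].min(2)>130
    cs,_=cv2.findContours(w,cv2.RETR_EXTERNAL,cv2.CHAIN_APPROX_NONE); k=max(cs,key=cv2.contourArea)
    (cx,cy),r=cv2.minEnclosingCircle(k); print('spacer px',cx,cy,r,cv2.contourArea(k),'xyz',onz(c,[[cx,cy]],24 if n=='top' else 20).round(1))
    if n=='top': save(c,'pics/top1.png',(90,70,330,250),3.2)
E
```

```text
top bench -0.5971702647100301 unit top [ 4.2 63.  64.7 65.9]
((749.1236572265625, -52.317405700683594), (210.4873809814453, 217.80368041992188), 4.890872478485107) [[635.0, 47.0], [654.0, -170.0], [863.0, -152.0], [845.0, 65.0]]
spacer px 127.5 225.5 7.905794143676758 165.5 xyz [[444.8 342.8  24. ]]
scene bench 2.7130123114002345 unit top [ 4.5 64.1 66.1 67.4]
((804.670166015625, -43.888633728027344), (320.6728515625, 220.49124145507812), 4.789647102355957) [[636.0, 53.0], [654.0, -167.0], [974.0, -140.0], [955.0, 79.0]]
spacer px 309.5 116.5 19.091981887817383 729.0 xyz [[447.1 343.1  20. ]]
```

View pics/top1.png

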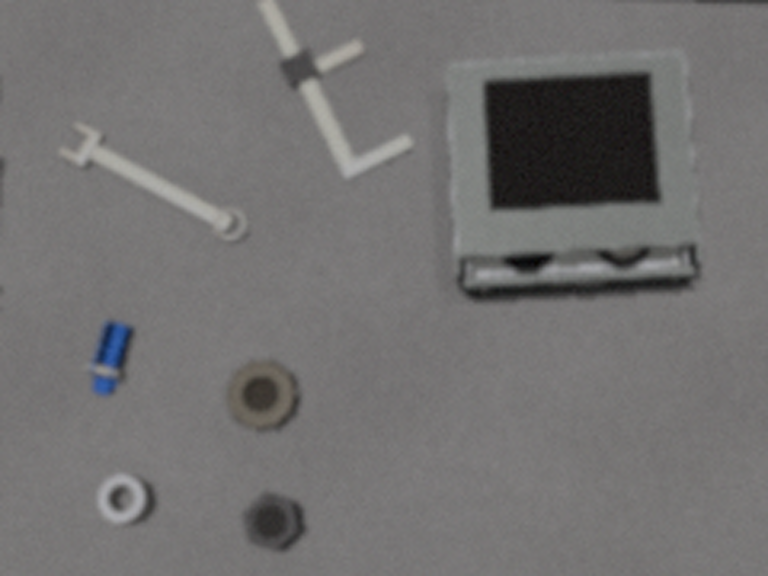

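Top view detail: the unit's yaw is about 4.9°, with its front face centred near (645,-61) mm. The spacer is the white ring at crop (123,499), which puts it at about (445,343) mm.

```bash
cat >> h.py <<'E'
def go(x,y,z,yaw):
    "shift/turn (normalised) from the present pose to TCP x,y,z, tool down, tool x at yaw deg"
    s=ctrl.sense(); R=np.array(s['orientation']); a=np.radians(yaw)
    T=np.array([[np.cos(a),np.sin(a),0],[np.sin(a),-np.cos(a),0],[0,0,-1]])
    d=R.T@(np.array([x,y,z])-s['eef_pos']); r=cv2.Rodrigues(R.T@T)[0].ravel()
    print('shift',(d/250).round(4),'turn',(r/np.pi).round(4))
def st():
    s=ctrl.sense(); print(round(s['clock'],2),np.round(s['eef_pos'],1),'F',np.round(s['contact_force'],1),'w',round(s['grip_width'],3),round(s['gripper_force'],1))
E
python3 -c "
from h import *
go(560,-68,215,4.9)"
```

```text
shift [ 2.1104e+00 -1.7012e+00 -1.7000e-03] turn [-0.0002  0.      0.0494]
```

```bash
python3 -m pendant '[{"x":0.7,"y":-0.567,"hand":1},{"x":0.7,"y":-0.567,"hand":1},{"x":0.7,"y":-0.567,"hand":1},{"x":0.7,"y":-0.567,"hand":1},{"x":0.7,"y":-0.567,"hand":1}]'
python3 -m pendant '[{"x":0.7,"y":-0.567,"hand":1},{"x":0.7,"y":-0.567,"hand":1},{"x":0.7,"y":-0.567,"hand":1},{"x":0.7,"y":-0.567,"hand":1},{"x":0.7,"y":-0.567,"hand":1}]'
python3 -m pendant '[{"x":0.7,"y":-0.567,"az":0.0494,"hand":1},{"x":0.7,"y":-0.567,"az":0.0494,"hand":1},{"x":0.7,"y":-0.567,"az":0.0494,"hand":1},{"x":0.7,"y":-0.567,"az":0.0494,"hand":1},{"x":0.7,"y":-0.567,"az":0.0494,"hand":1},{"x":0.7,"y":-0.567,"az":0.0494,"hand":1},{"x":0.7,"y":-0.567,"az":0.0494,"hand":1}]'
python3 - <<'E'
from h import *
st()
c=cam('wrist'); print(c['o'],c['Rw'].round(2).tolist(),c['K'][0][0]); P=cloud(c); save(c,'pics/w1.png')
hm=P[...,2]; m=(abs(hm-60)<6)&(P[...,0]<662); q=P[m][:,:2]; print(len(q), q.min(0) if len(q) else 0,q.max(0) if len(q) else 0)
E
```

```text
0.2 [ 149.  -606.8  214.3] F [-0.1 -0.3 -0.7] w 1.002 0.0
[ 228.69730021 -587.63602544  383.72538855] [[0.24, -0.93, -0.28], [-0.97, -0.23, -0.07], [-0.0, 0.29, -0.96]] 307.4969472929616
2832 [ 282.79708166 -751.61436592] [ 361.65024133 -652.30669648]validation failed for argument at $[0]...
validation failed for argument at $[0]...
validation failed for argument at $[0]...
```

View pics/w1.png

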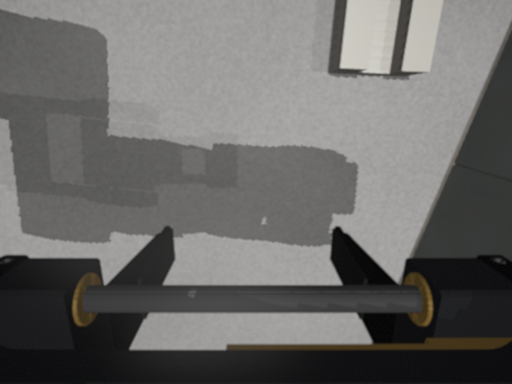

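The wrist view shows the open fingers at the bottom and a fixture at top right; the arm hasn't moved. The rows were refused because every row needs all its keys.

```bash
python3 -m pendant '[{"x":0.7,"y":-0.567,"z":0,"ax":0,"ay":0,"az":0,"hand":1},{"x":0.7,"y":-0.567,"z":0,"ax":0,"ay":0,"az":0,"hand":1},{"x":0.7,"y":-0.567,"z":0,"ax":0,"ay":0,"az":0,"hand":1},{"x":0.7,"y":-0.567,"z":0,"ax":0,"ay":0,"az":0,"hand":1},{"x":0.7,"y":-0.567,"z":0,"ax":0,"ay":0,"az":0,"hand":1}]'
python3 -m pendant '[{"x":0.7,"y":-0.567,"z":0,"ax":0,"ay":0,"az":0,"hand":1},{"x":0.7,"y":-0.567,"z":0,"ax":0,"ay":0,"az":0,"hand":1},{"x":0.7,"y":-0.567,"z":0,"ax":0,"ay":0,"az":0,"hand":1},{"x":0.7,"y":-0.567,"z":0,"ax":0,"ay":0,"az":0,"hand":1},{"x":0.7,"y":-0.567,"z":0,"ax":0,"ay":0,"az":0,"hand":1}]'
python3 -m pendant '[{"x":0.7,"y":-0.567,"z":0,"ax":0,"ay":0,"az":0.0494,"hand":1},{"x":0.7,"y":-0.567,"z":0,"ax":0,"ay":0,"az":0.0494,"hand":1},{"x":0.7,"y":-0.567,"z":0,"ax":0,"ay":0,"az":0.0494,"hand":1},{"x":0.7,"y":-0.567,"z":0,"ax":0,"ay":0,"az":0.0494,"hand":1},{"x":0.7,"y":-0.567,"z":0,"ax":0,"ay":0,"az":0.0494,"hand":1},{"x":0.7,"y":-0.567,"z":0,"ax":0,"ay":0,"az":0.0494,"hand":1},{"x":0.7,"y":-0.567,"z":0,"ax":0,"ay":0,"az":0.0494,"hand":1}]'
python3 - <<'E'
from h import *
st()
c=cam('wrist'); P=cloud(c); save(c,'pics/w2.png')
hm=P[...,2]; m=(abs(hm-60)<6); q=P[m]; print(len(q),q.min(0),q.max(0)); np.save('P.npy',P)
E
```

```text
clock: 0.75
eef_pos: [286.7, -424.7, 214.8]
orientation: [[0.971, 0.24, 0.0], [0.24, -0.971, 0.0], [0.0, -0.0, -1.0]]
contact_force: [0.6, -0.6, 0.4]
grip_width: 0.636
gripper_force: 0.0
clock: 1.25
eef_pos: [422.8, -245.4, 214.8]
orientation: [[0.971, 0.24, 0.0], [0.24, -0.971, 0.0], [0.0, 0.0, -1.0]]
contact_force: [0.2, -0.5, -0.6]
grip_width: 0.213
gripper_force: 0.0
clock: 1.95
eef_pos: [557.4, -68.3, 214.3]
orientation: [[0.996, 0.087, -0.001], [0.087, -0.996, -0.0], [-0.001, 0.0, -1.0]]
contact_force: [0.3, 0.3, -0.4]
grip_width: 0.006
gripper_force: 0.0
1.95 [557.4 -68.3 214.3] F [ 0.3  0.3 -0.4] w 0.006 0.0
17222 [ 637.16649098 -165.39083845   54.02723105] [738.51096746  55.20871993  65.98896162]
```

View pics/w2.png

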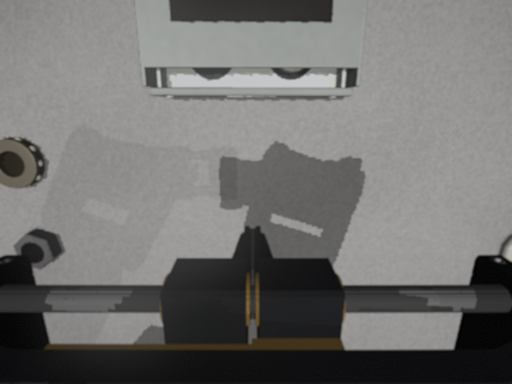

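The panel's top strip shows at rows 88–96 from (151,92) to (355,92), level in the picture, so the yaw matches. The two post ends show in the drawer at columns 212 and 292. The bearing and nut are on the left.

```bash
python3 - <<'E'
from h import *
c=cam('wrist'); g=cv2.cvtColor(c['frame'],cv2.COLOR_RGB2GRAY)
print(g[80:108,200],g[80:108,310]); print(g[92,140:160],g[92,345:365])
print(onz(c,[[150,95.5],[355,95.5],[252,95.5],[252,88]],60).round(1))
hm=cloud(c)[...,2]; print(hm[80:108,220].round(0))
E
```

```text
[197 197 197 197 198 197 186 156 146 157 160 159 157 151 130  96  83  94
 106 127 148 154 153 154 155 154 155 155] [200 200 200 200 201 200 187 154 145 158 163 163 163 157 135  94  72  84
  92 102 127 149 156 156 155 156 156 157]
[151 149 148 148 148 148 149 149 144 139 148 155 157 157 158 157 158 157
 157 158] [160 159 159 159 156 150 141 145 151 153 152 155 156 155 155 154 153 153
 153 152]
[[ 636.9   40.4   60. ]
 [ 654.5 -164.5   60. ]
 [ 645.6  -61.6   60. ]
 [ 652.7  -61.    60. ]]
[15. 15. 15. 15. 15. 14. 15. 59. 59. 58. 58. 61. 60. 60. 59. 58. 16. -0.
 -1. -0. -1.  0. -1. -1.  0. -0. -2. -0.]
```

```bash
python3 -c "
from h import *
go(615,-64.7,32,4.9)"
```

```text
shift [2.332e-01 5.000e-04 7.301e-01] turn [ 0.      0.0001 -0.0002]
```

```bash
python3 -m pendant '[{"x":0.12,"y":0,"z":0.73,"ax":0,"ay":0,"az":0,"hand":1},{"x":0.12,"y":0,"z":0.73,"ax":0,"ay":0,"az":0,"hand":1},{"x":0.12,"y":0,"z":0.73,"ax":0,"ay":0,"az":0,"hand":1},{"x":0.12,"y":0,"z":0.73,"ax":0,"ay":0,"az":0,"hand":1},{"x":0.232,"y":0,"z":0.73,"ax":0,"ay":0,"az":0,"hand":1},{"x":0.232,"y":0,"z":0.73,"ax":0,"ay":0,"az":0,"hand":1}]'
python3 -m pendant '[{"x":0.02,"y":0,"z":0,"ax":0,"ay":0,"az":0,"hand":1},{"x":0.04,"y":0,"z":0,"ax":0,"ay":0,"az":0,"hand":1},{"x":0.05,"y":0,"z":0,"ax":0,"ay":0,"az":0,"hand":1},{"x":0.06,"y":0,"z":0,"ax":0,"ay":0,"az":0,"hand":1}]'
```

```text
clock: 2.65
eef_pos: [616.9, -65.2, 31.2]
orientation: [[0.996, 0.084, 0.0], [0.084, -0.996, -0.0], [0.0, 0.0, -1.0]]
contact_force: [0.2, -1.5, -0.4]
grip_width: 0.003
gripper_force: 0.0
clock: 3.05
eef_pos: [630.3, -62.8, 32.7]
orientation: [[0.996, 0.085, 0.001], [0.085, -0.996, -0.0], [0.001, 0.0, -1.0]]
contact_force: [-0.1, 0.1, -0.5]
grip_width: 0.007
gripper_force: 0.0
```

```bash
for i in 1; do python3 -m pendant '[{"x":0.012,"y":0,"z":0,"ax":0,"ay":0,"az":0,"hand":1},{"x":0.024,"y":0,"z":0,"ax":0,"ay":0,"az":0,"hand":1},{"x":0.024,"y":0,"z":0,"ax":0,"ay":0,"az":0,"hand":1}]'; done
python3 -m pendant '[{"x":0.006,"y":0,"z":0,"ax":0,"ay":0,"az":0,"hand":1},{"x":0.012,"y":0,"z":0,"ax":0,"ay":0,"az":0,"hand":1}]' | grep -E 'pos|force'
```

```text
clock: 3.35
eef_pos: [635.2, -62.1, 32.2]
orientation: [[0.996, 0.086, -0.003], [0.086, -0.996, -0.0], [-0.003, -0.0, -1.0]]
contact_force: [-7.0, -1.2, 5.9]
grip_width: 0.002
gripper_force: 3.7
eef_pos: [637.7, -61.9, 32.2]
contact_force: [-9.3, -1.9, 7.1]
gripper_force: 4.6
```

```bash
python3 -m pendant '[{"x":0.006,"y":0,"z":0,"ax":0,"ay":0,"az":0,"hand":1},{"x":0.006,"y":0,"z":0,"ax":0,"ay":0,"az":0,"hand":1}]' | grep -E 'pos|t_force'
python3 -m pendant '[{"x":0.004,"y":0,"z":0,"ax":0,"ay":0,"az":0,"hand":1},{"x":0.004,"y":0,"z":0,"ax":0,"ay":0,"az":0,"hand":1}]' | grep -E 'pos|t_force'
```

```text
eef_pos: [639.4, -61.7, 32.2]
contact_force: [-7.8, -1.0, 6.2]
eef_pos: [640.3, -61.6, 32.2]
contact_force: [-8.4, -1.2, 6.2]
```

```bash
python3 -m pendant '[{"x":0.004,"y":0,"z":0,"ax":0,"ay":0,"az":0,"hand":1},{"x":0.004,"y":0,"z":0,"ax":0,"ay":0,"az":0,"hand":1}]' | grep -E 'pos|t_force'
python3 -m pendant '[{"x":0.004,"y":0,"z":0,"ax":0,"ay":0,"az":0,"hand":1},{"x":0.004,"y":0,"z":0,"ax":0,"ay":0,"az":0,"hand":1}]' | grep -E 'pos|t_force'
```

```text
eef_pos: [641.2, -61.5, 32.2]
contact_force: [-8.5, -2.0, 6.6]
eef_pos: [642.1, -61.5, 32.2]
contact_force: [-8.4, -2.5, 6.6]
```

```bash
python3 -m pendant '[{"x":0.004,"y":0,"z":0,"ax":0,"ay":0,"az":0,"hand":1},{"x":0.004,"y":0,"z":0,"ax":0,"ay":0,"az":0,"hand":1}]' | grep -E 'pos|t_force'
```

```text
eef_pos: [643.1, -61.4, 32.2]
contact_force: [-9.3, -1.5, 6.4]
```

```bash
python3 -m pendant '[{"x":0.004,"y":0,"z":0,"ax":0,"ay":0,"az":0,"hand":1},{"x":0.004,"y":0,"z":0,"ax":0,"ay":0,"az":0,"hand":1}]' | grep -E 'pos|t_force'
```

```text
eef_pos: [643.7, -61.3, 32.2]
contact_force: [-11.3, -2.5, 8.1]
```

```bash
python3 -m pendant '[{"x":0.002,"y":0,"z":0,"ax":0,"ay":0,"az":0,"hand":1},{"x":0.002,"y":0,"z":0,"ax":0,"ay":0,"az":0,"hand":1}]' | grep -E 'pos|t_force'
```

```text
eef_pos: [643.9, -61.3, 32.2]
contact_force: [-12.3, -3.4, 9.1]
```

```bash
python3 -m pendant '[{"x":-0.6,"y":0,"z":0,"ax":0,"ay":0,"az":0,"hand":1},{"x":-0.6,"y":0,"z":0,"ax":0,"ay":0,"az":0,"hand":1},{"x":-0.6,"y":0,"z":0,"ax":0,"ay":0,"az":0,"hand":1},{"x":-0.6,"y":0,"z":-0.8,"ax":0,"ay":0,"az":0,"hand":0},{"x":-0.6,"y":0,"z":-0.8,"ax":0,"ay":0,"az":0,"hand":0},{"x":-0.6,"y":0,"z":-0.8,"ax":0,"ay":0,"az":0,"hand":0},{"x":-0.6,"y":0,"z":-0.8,"ax":0,"ay":0,"az":0,"hand":0},{"x":-0.6,"y":0,"z":-0.8,"ax":0,"ay":0,"az":0,"hand":0}]' | grep -E 'pos|t_force'
python3 - <<'E'
from h import *
st()
for i in range(8): c=cam('wrist')
save(c,'pics/w3.png'); np.save('w3P.npy',cloud(c)); g=cv2.cvtColor(c['frame'],cv2.COLOR_RGB2GRAY); cv2.imwrite('w3g.png',g)
go(445,343,190,4.9)
E
```

```text
eef_pos: [498.9, -74.5, 238.4]
contact_force: [-0.2, -0.5, -0.2]
5.75 [498.9 -74.5 238.4] F [-0.2 -0.5 -0.2] w 0.369 0.0
shift [-0.0622 -1.6791  0.1652] turn [-0.0002  0.0007  0.    ]
```

View pics/w3.png

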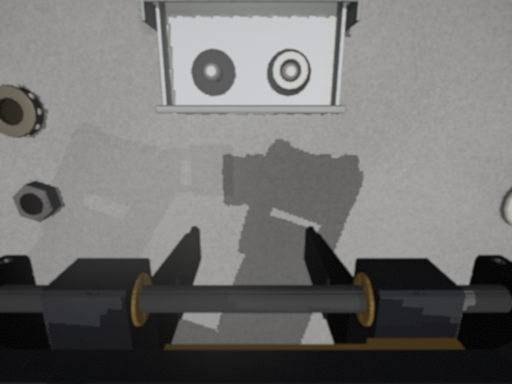

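The drawer is out. The empty post is at about (212,71) with a dark pad under it, and the sleeve is on its post at (290,71).

```bash
python3 - <<'E'
from h import *
c=cam('wrist'); g=cv2.cvtColor(c['frame'],cv2.COLOR_RGB2GRAY)
roi=g[45:100,185:240]; m=(roi<110).astype(np.uint8)
k=max(cv2.findContours(m,0,1)[0],key=cv2.contourArea); (u,v),r=cv2.minEnclosingCircle(k); print('pad',u+185,v+45,r,onz(c,[[u+185,v+45]],15).round(1))
sub=g[60:85,200:226]; mm=(sub>130).astype(np.uint8); k=max(cv2.findContours(mm,0,1)[0],key=cv2.contourArea); (u,v),r=cv2.minEnclosingCircle(k); print('tip',u+200,v+60,r,onz(c,[[u+200,v+60]],37).round(1))
print(g[100:116,200]); print('face',onz(c,[[252,112]],60).round(1))
go(355,335,215,4.9)
E
```

```text
pad 213.5 72.0 22.67717933654785 [[608.2 -19.2  15. ]]
tip 210.7678575515747 70.5357141494751 6.580766201019287 [[607.8 -18.8  37. ]]
[202 202 202 201 187 153 146 160 163 161 159 151 132 121 137 153]
face [[568.4 -67.8  60. ]]
shift [-0.4242 -1.6783  0.0664] turn [-0.0002  0.0005  0.    ]
```

```bash
python3 -m pendant '[{"x":-0.21,"y":-0.84,"z":0,"ax":0,"ay":0,"az":0,"hand":0},{"x":-0.21,"y":-0.84,"z":0,"ax":0,"ay":0,"az":0,"hand":0},{"x":-0.21,"y":-0.84,"z":0,"ax":0,"ay":0,"az":0,"hand":0},{"x":-0.21,"y":-0.84,"z":0,"ax":0,"ay":0,"az":0,"hand":0},{"x":-0.21,"y":-0.84,"z":0,"ax":0,"ay":0,"az":0,"hand":0}]' | grep pos
python3 -m pendant '[{"x":-0.21,"y":-0.84,"z":0.066,"ax":0,"ay":0,"az":0,"hand":0},{"x":-0.21,"y":-0.84,"z":0.066,"ax":0,"ay":0,"az":0,"hand":0},{"x":-0.21,"y":-0.84,"z":0.066,"ax":0,"ay":0,"az":0,"hand":0},{"x":-0.21,"y":-0.84,"z":0.066,"ax":0,"ay":0,"az":0,"hand":0},{"x":-0.21,"y":-0.84,"z":0.066,"ax":0,"ay":0,"az":0,"hand":0},{"x":-0.21,"y":-0.84,"z":0.066,"ax":0,"ay":0,"az":0,"hand":0}]' | grep pos
python3 - <<'E'
from h import *
st(); cam('wrist'); c=cam('wrist'); save(c,'pics/w4.png')
f=c['frame'].astype(int); m=((f.min(2)>185)).astype(np.uint8); m[235:]=0
for k in cv2.findContours(m,0,1)[0]:
    if cv2.contourArea(k)>150:
        (u,v),r=cv2.minEnclosingCircle(k); e=cv2.fitEllipse(k); print(cv2.contourArea(k),u,v,r,e,onz(c,[[u,v],e[0]],24).round(1))
E
```

```text
eef_pos: [424.7, 133.6, 231.8]
eef_pos: [355.1, 337.2, 214.8]
7.3 [355.1 337.2 214.8] F [-0.7 -1.2  0.8] w 0.999 0.0
303.0 145.0 228.5 17.066146850585938 ((146.6779327392578, 228.56277465820312), (11.180217742919922, 37.77177429199219), 81.79117584228516) [[273.4 464.5  24. ]
 [273.5 462.3  24. ]]
1503.0 222.5 230.5 49.62368392944336 ((238.29225158691406, 223.65921020507812), (24.13010025024414, 115.33943939208984), 84.34849548339844) [[279.3 366.5  24. ]
 [290.3 347.3  24. ]]
1058.0 251.5 95.2368392944336 19.295331954956055 ((251.25994873046875, 95.386474609375), (35.70001983642578, 37.790245056152344), 4.042185306549072) [[445.1 344.1  24. ]
 [444.9 344.4  24. ]]
```

View pics/w4.png

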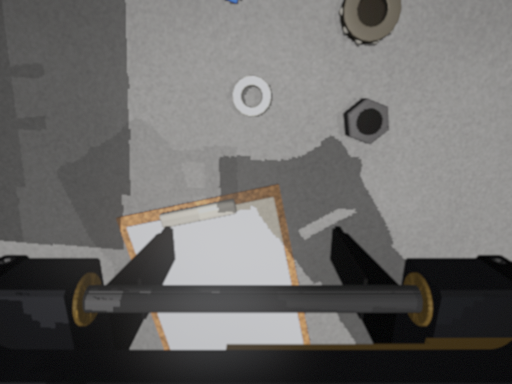

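The spacer is at (251,95), which gives (445,344) mm. It has clear space on both sides, with the nut at (368,121).

```bash
python3 -c "
from h import *
go(445,344.2,4.5,4.9)"
```

```text
shift [ 0.3583 -0.0056  0.8421] turn [0.0003 0.0003 0.0003]
```

```bash
python3 -m pendant '[{"x":0.358,"y":-0.005,"z":0.4,"ax":0,"ay":0,"az":0,"hand":0.2},{"x":0.358,"y":-0.005,"z":0.4,"ax":0,"ay":0,"az":0,"hand":0.2},{"x":0.358,"y":-0.005,"z":0.4,"ax":0,"ay":0,"az":0,"hand":0.2},{"x":0.358,"y":-0.005,"z":0.6,"ax":0,"ay":0,"az":0,"hand":0.2},{"x":0.358,"y":-0.005,"z":0.75,"ax":0,"ay":0,"az":0,"hand":0.2},{"x":0.358,"y":-0.005,"z":0.82,"ax":0,"ay":0,"az":0,"hand":0.2},{"x":0.358,"y":-0.005,"z":0.842,"ax":0,"ay":0,"az":0,"hand":0.2},{"x":0.358,"y":-0.005,"z":0.842,"ax":0,"ay":0,"az":0,"hand":0.2}]' 15
python3 -m pendant '[{"x":0,"y":0,"z":0,"ax":0,"ay":0,"az":0,"hand":0.7},{"x":0,"y":0,"z":0,"ax":0,"ay":0,"az":0,"hand":0.7},{"x":0,"y":0,"z":0,"ax":0,"ay":0,"az":0,"hand":0.7},{"x":0,"y":0,"z":0,"ax":0,"ay":0,"az":0,"hand":0.7},{"x":0,"y":0,"z":0,"ax":0,"ay":0,"az":0,"hand":0.7},{"x":0,"y":0,"z":0,"ax":0,"ay":0,"az":0,"hand":0.7},{"x":0,"y":0,"z":0,"ax":0,"ay":0,"az":0,"hand":0.7}]' 15
```

```text
clock: 8.2
eef_pos: [445.7, 343.4, 4.9]
orientation: [[0.996, 0.084, -0.001], [0.084, -0.996, -0.001], [-0.001, 0.001, -1.0]]
contact_force: [0.1, -0.2, 0.5]
grip_width: 0.8
gripper_force: 0.0
clock: 8.9
eef_pos: [445.4, 344.5, 5.5]
orientation: [[0.996, 0.086, 0.001], [0.086, -0.996, 0.0], [0.001, -0.0, -1.0]]
contact_force: [-0.9, -0.8, 5.8]
grip_width: 0.463
gripper_force: 15.0
```

```bash
python3 -m pendant '[{"x":0,"y":0,"z":-0.05,"ax":0,"ay":0,"az":0,"hand":0.7},{"x":0,"y":0,"z":-0.2,"ax":0,"ay":0,"az":0,"hand":0.7},{"x":0,"y":0,"z":-0.35,"ax":0,"ay":0,"az":0,"hand":0.7},{"x":0,"y":0,"z":-0.5,"ax":0,"ay":0,"az":0,"hand":0.7},{"x":0,"y":0,"z":-0.6,"ax":0,"ay":0,"az":0,"hand":0.7},{"x":0,"y":0,"z":-0.6,"ax":0,"ay":0,"az":0,"hand":0.7}]' 20
python3 -c "
from h import *
go(520,-26,155,4.9)"
```

```text
clock: 9.5
eef_pos: [446.3, 345.1, 159.0]
orientation: [[0.996, 0.086, 0.005], [0.086, -0.996, 0.003], [0.006, -0.003, -1.0]]
contact_force: [0.8, -0.5, -1.7]
grip_width: 0.462
gripper_force: 20.0
shift [0.1665 1.5041 0.0131] turn [-0.0008 -0.0018  0.0001]
```

```bash
python3 -m pendant '[{"x":0.1,"y":0.8,"z":0,"ax":0,"ay":0,"az":0,"hand":0.7},{"x":0.1,"y":0.8,"z":0,"ax":0,"ay":0,"az":0,"hand":0.7},{"x":0.1,"y":0.8,"z":0,"ax":0,"ay":0,"az":0,"hand":0.7},{"x":0.1,"y":0.8,"z":0,"ax":0,"ay":0,"az":0,"hand":0.7},{"x":0.1,"y":0.8,"z":0,"ax":0,"ay":0,"az":0,"hand":0.7}]' | grep pos
python3 -m pendant '[{"x":0.067,"y":0.704,"z":0.013,"ax":0,"ay":0,"az":0,"hand":0.7},{"x":0.067,"y":0.704,"z":0.013,"ax":0,"ay":0,"az":0,"hand":0.7},{"x":0.067,"y":0.704,"z":0.013,"ax":0,"ay":0,"az":0,"hand":0.7},{"x":0.067,"y":0.704,"z":0.013,"ax":0,"ay":0,"az":0,"hand":0.7},{"x":0.067,"y":0.704,"z":0.013,"ax":0,"ay":0,"az":0,"hand":0.7},{"x":0.067,"y":0.704,"z":0.013,"ax":0,"ay":0,"az":0,"hand":0.7}]' | grep pos
python3 - <<'E'
from h import *
cam('wrist'); cam('wrist'); st(); c=cam('wrist'); save(c,'pics/w5.png')
E
```

```text
eef_pos: [487.7, 142.8, 154.4]
eef_pos: [518.6, -26.5, 151.2]
10.7 [518.6 -25.6 151.5] F [ 0.5 -0.3 -1.9] w 0.467 20.0
```

View pics/w5.png

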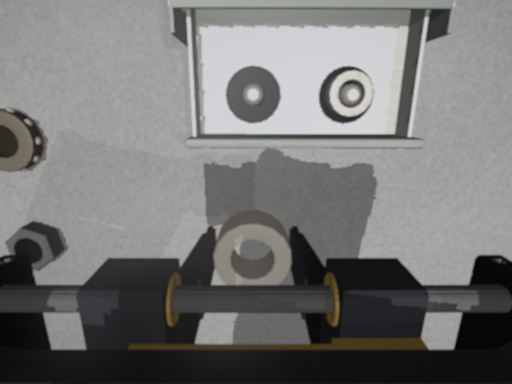

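The spacer is held level at about (253,255), and the post tip is at (253,94).

```bash
python3 - <<'E'
from h import *
c=cam('wrist'); g=cv2.cvtColor(c['frame'],cv2.COLOR_RGB2GRAY)
roi=g[60:126,215:290]; m=(roi<115).astype(np.uint8); k=max(cv2.findContours(m,0,1)[0],key=cv2.contourArea); e=cv2.fitEllipse(k); p=np.array(e[0])+[215,60]; print('pad',e,p,onz(c,[p],15).round(1))
s=(g[82:106,240:267]>145).astype(np.uint8); k=max(cv2.findContours(s,0,1)[0],key=cv2.contourArea); (u,v),r=cv2.minEnclosingCircle(k); print('tip',u+240,v+82,r,onz(c,[[u+240,v+82]],37).round(1))
hm=cloud(c); z=hm[...,2]; t=np.array(ctrl.sense()['eef_pos']); q=hm[210:285,210:300].reshape(-1,3); q=q[(abs(q[:,2]-t[2]-19.5)<3)]; print(len(q),t,q.min(0),q.max(0),np.median(q,0),cv2.minEnclosingCircle(q[:,:2].astype(np.float32)))
pp=onz(c,[[253,94]],37); go(607.5,-18.8,60,4.9)
E
```

```text
pad ((37.9068603515625, 34.23421859741211), (51.58865737915039, 54.47141647338867), 179.62179565429688) [252.90686035  94.2342186 ] [[608.1 -18.7  15. ]]
tip 252.7262773513794 93.99635028839111 7.363585948944092 [[607.7 -18.5  37. ]]
2678 [518.78017715 -25.49096354 151.75946249] [501.50610541 -49.74766379 168.2624514 ] [539.62971302  -2.16851105 174.24918282] [522.33295227 -25.30413524 169.37130509] ((520.4993896484375, -27.05816650390625), 25.815921783447266)
shift [0.356  0.0043 0.3669] turn [-0.      0.0001  0.0005]
```

```bash
python3 -m pendant '[{"x":0.356,"y":0.004,"z":0.1,"ax":0,"ay":0,"az":0,"hand":0.7},{"x":0.358,"y":0.003,"z":0.1,"ax":0,"ay":0,"az":0,"hand":0.7},{"x":0.358,"y":0.003,"z":0.25,"ax":0,"ay":0,"az":0,"hand":0.7},{"x":0.358,"y":0.003,"z":0.35,"ax":0,"ay":0,"az":0,"hand":0.7},{"x":0.358,"y":0.003,"z":0.387,"ax":0,"ay":0,"az":0,"hand":0.7},{"x":0.358,"y":0.003,"z":0.387,"ax":0,"ay":0,"az":0,"hand":0.7},{"x":0.358,"y":0.003,"z":0.387,"ax":0,"ay":0,"az":0,"hand":0.7}]'
python3 - <<'E'
from h import *
cam('scene');st();go(608.2,-18.4,30,4.9)
E
```

```text
clock: 11.5
eef_pos: [608.7, -19.5, 56.3]
orientation: [[0.996, 0.086, 0.001], [0.086, -0.996, -0.0], [0.001, 0.0, -1.0]]
contact_force: [0.4, 0.3, -0.9]
grip_width: 0.463
gripper_force: 20.0
11.55 [608.9 -19.6  56.6] F [ 0.2 -0.4 -0.2] w 0.46 20.0
shift [-0.0027 -0.0053  0.1064] turn [ 0.0002 -0.0007  0.0001]
```

```bash
python3 -m pendant '[{"x":-0.002,"y":-0.004,"z":0.03,"ax":0,"ay":0,"az":0,"hand":0.7},{"x":-0.002,"y":-0.004,"z":0.06,"ax":0,"ay":0,"az":0,"hand":0.7},{"x":-0.002,"y":-0.004,"z":0.08,"ax":0,"ay":0,"az":0,"hand":0.7},{"x":-0.002,"y":-0.004,"z":0.1,"ax":0,"ay":0,"az":0,"hand":0.7},{"x":-0.002,"y":-0.004,"z":0.1,"ax":0,"ay":0,"az":0,"hand":0.7}]'
```

```text
clock: 12.05
eef_pos: [607.3, -18.8, 29.3]
orientation: [[0.996, 0.085, -0.001], [0.085, -0.996, 0.0], [-0.001, -0.0, -1.0]]
contact_force: [1.4, 0.6, -1.7]
grip_width: 0.462
gripper_force: 20.0
```

```bash
python3 -m pendant '[{"x":0.002,"y":0,"z":0.012,"ax":0,"ay":0,"az":0,"hand":0.7},{"x":0.002,"y":0,"z":0.024,"ax":0,"ay":0,"az":0,"hand":0.7},{"x":0.002,"y":0,"z":0.032,"ax":0,"ay":0,"az":0,"hand":0.7},{"x":0.002,"y":0,"z":0.032,"ax":0,"ay":0,"az":0,"hand":0.7}]' | grep -E 'pos|force'
python3 -m pendant '[{"x":0,"y":0,"z":0.005,"ax":0,"ay":0,"az":0,"hand":0.7},{"x":0,"y":0,"z":0.005,"ax":0,"ay":0,"az":0,"hand":0.7}]' | grep -E 'pos|force'
```

```text
eef_pos: [608.0, -18.8, 21.8]
contact_force: [0.8, -0.3, -0.0]
gripper_force: 20.0
eef_pos: [608.2, -18.8, 20.8]
contact_force: [-0.5, -0.7, -0.9]
gripper_force: 20.0
```

```bash
python3 -m pendant '[{"x":0,"y":0,"z":0.003,"ax":0,"ay":0,"az":0,"hand":0.7},{"x":0,"y":0,"z":0.003,"ax":0,"ay":0,"az":0,"hand":0.7}]' | grep -E 'pos|force'
python3 -m pendant '[{"x":0,"y":0,"z":0.003,"ax":0,"ay":0,"az":0,"hand":0.7},{"x":0,"y":0,"z":0.003,"ax":0,"ay":0,"az":0,"hand":0.7}]' | grep -E 'pos|force'
```

```text
eef_pos: [608.3, -18.8, 20.5]
contact_force: [-1.7, -0.0, 3.3]
gripper_force: 20.0
eef_pos: [608.6, -18.8, 20.4]
contact_force: [-2.4, 0.8, 9.5]
gripper_force: 20.0
```

```bash
python3 -m pendant '[{"x":0,"y":0,"z":-0.004,"ax":0,"ay":0,"az":0,"hand":0.41},{"x":0,"y":0,"z":-0.004,"ax":0,"ay":0,"az":0,"hand":0.41},{"x":0,"y":0,"z":-0.004,"ax":0,"ay":0,"az":0,"hand":0.41},{"x":0,"y":0,"z":-0.03,"ax":0,"ay":0,"az":0,"hand":0.41},{"x":0,"y":0,"z":-0.1,"ax":0,"ay":0,"az":0,"hand":0.41},{"x":0,"y":0,"z":-0.3,"ax":0,"ay":0,"az":0,"hand":0.41},{"x":0,"y":0,"z":-0.5,"ax":0,"ay":0,"az":0,"hand":0.41},{"x":0,"y":0,"z":-0.5,"ax":0,"ay":0,"az":0,"hand":0.41}]'
python3 -c "
from h import *
go(510,-73.3,150,4.9)"
```

```text
clock: 13.85
eef_pos: [610.8, -19.1, 151.1]
orientation: [[0.996, 0.086, 0.01], [0.086, -0.996, -0.002], [0.01, 0.002, -1.0]]
contact_force: [0.5, 0.1, -0.8]
grip_width: 0.59
gripper_force: 0.0
shift [-4.203e-01  1.815e-01  4.000e-04] turn [ 0.0008 -0.0032  0.0001]
```

```bash
python3 -m pendant '[{"x":-0.42,"y":0.18,"z":0,"ax":0,"ay":0,"az":0,"hand":1},{"x":-0.42,"y":0.18,"z":0,"ax":0,"ay":0,"az":0,"hand":1},{"x":-0.42,"y":0.18,"z":0,"ax":0,"ay":0,"az":0,"hand":1},{"x":-0.42,"y":0.18,"z":0,"ax":0,"ay":0,"az":0,"hand":1},{"x":-0.42,"y":0.18,"z":0,"ax":0,"ay":0,"az":0,"hand":1}]' | grep pos
python3 - <<'E'
from h import *
cam('wrist'); cam('wrist'); st(); c=cam('wrist'); save(c,'pics/w6.png')
print('spacer top pts',end=' '); P=cloud(c); q=P[(abs(P[...,0]-608)<20)&(abs(P[...,1]+19)<20)&(P[...,2]>30)]; print(np.percentile(q,[5,50,95],axis=0).round(1).tolist())
go(535,-71.2,32,4.9)
E
```

```text
eef_pos: [508.5, -72.7, 144.7]
14.45 [508.6 -72.3 144.3] F [-0.5  0.5 -0.8] w 0.139 0.0
spacer top pts [[590.7, -36.5, 31.6], [608.2, -19.0, 38.0], [625.0, -2.2, 39.4]]
shift [0.1061 0.0052 0.4488] turn [ 0.     -0.0001  0.0003]
```

View pics/w6.png

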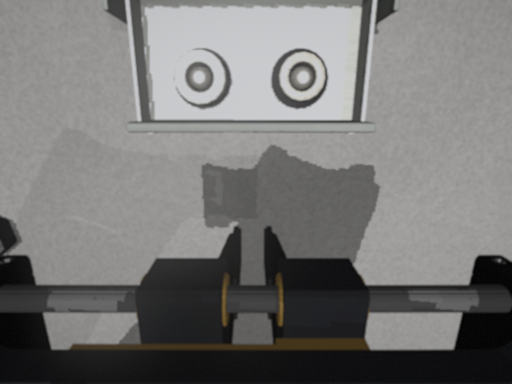

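The spacer is at (201,76), level around the post tip, with its top at about 38–39 mm against an expected 39, so it is seated. The sleeve is at (302,75), undisturbed.

```bash
python3 -m pendant '[{"x":0.05,"y":0.005,"z":0.449,"ax":0,"ay":0,"az":0,"hand":1},{"x":0.05,"y":0.005,"z":0.449,"ax":0,"ay":0,"az":0,"hand":1},{"x":0.106,"y":0.005,"z":0.449,"ax":0,"ay":0,"az":0,"hand":1},{"x":0.106,"y":0.005,"z":0.449,"ax":0,"ay":0,"az":0,"hand":1},{"x":0.13,"y":0.005,"z":0.449,"ax":0,"ay":0,"az":0,"hand":1},{"x":0.15,"y":0.005,"z":0.449,"ax":0,"ay":0,"az":0,"hand":1}]' | grep -E "pos|force"
python3 -m pendant '[{"x":0.012,"y":0,"z":0,"ax":0,"ay":0,"az":0,"hand":1},{"x":0.024,"y":0,"z":0,"ax":0,"ay":0,"az":0,"hand":1},{"x":0.036,"y":0,"z":0,"ax":0,"ay":0,"az":0,"hand":1},{"x":0.048,"y":0,"z":0,"ax":0,"ay":0,"az":0,"hand":1},{"x":0.06,"y":0,"z":0,"ax":0,"ay":0,"az":0,"hand":1},{"x":0.076,"y":0,"z":0,"ax":0,"ay":0,"az":0,"hand":1}]' | grep -E "pos|t_force"
```

```text
eef_pos: [545.7, -70.6, 33.3]
contact_force: [0.1, 0.4, 0.7]
gripper_force: 0.0
eef_pos: [563.4, -69.0, 32.1]
contact_force: [-4.4, -0.4, 4.2]
```

Contact is made. I'll push it in smoothly to about x=630.

```bash
python3 -m pendant '[{"x":0.016,"y":0,"z":0,"ax":0,"ay":0,"az":0,"hand":1},{"x":0.032,"y":0,"z":0,"ax":0,"ay":0,"az":0,"hand":1},{"x":0.048,"y":0,"z":0,"ax":0,"ay":0,"az":0,"hand":1},{"x":0.064,"y":0,"z":0,"ax":0,"ay":0,"az":0,"hand":1},{"x":0.08,"y":0,"z":0,"ax":0,"ay":0,"az":0,"hand":1},{"x":0.096,"y":0,"z":0,"ax":0,"ay":0,"az":0,"hand":1},{"x":0.112,"y":0,"z":0,"ax":0,"ay":0,"az":0,"hand":1},{"x":0.128,"y":0,"z":0,"ax":0,"ay":0,"az":0,"hand":1}]' | grep -E "pos|t_force"
python3 -m pendant '[{"x":0.016,"y":0,"z":0,"ax":0,"ay":0,"az":0,"hand":1},{"x":0.032,"y":0,"z":0,"ax":0,"ay":0,"az":0,"hand":1},{"x":0.048,"y":0,"z":0,"ax":0,"ay":0,"az":0,"hand":1},{"x":0.064,"y":0,"z":0,"ax":0,"ay":0,"az":0,"hand":1},{"x":0.08,"y":0,"z":0,"ax":0,"ay":0,"az":0,"hand":1},{"x":0.096,"y":0,"z":0,"ax":0,"ay":0,"az":0,"hand":1},{"x":0.112,"y":0,"z":0,"ax":0,"ay":0,"az":0,"hand":1},{"x":0.128,"y":0,"z":0,"ax":0,"ay":0,"az":0,"hand":1}]' | grep -E "pos|t_force"
```

```text
eef_pos: [595.2, -66.3, 32.1]
contact_force: [-7.3, -1.6, 5.2]
eef_pos: [626.6, -63.6, 32.1]
contact_force: [-9.8, -1.8, 8.5]
```

```bash
python3 -m pendant '[{"x":0.01,"y":0,"z":0,"ax":0,"ay":0,"az":0,"hand":1},{"x":0.02,"y":0,"z":0,"ax":0,"ay":0,"az":0,"hand":1},{"x":0.03,"y":0,"z":0,"ax":0,"ay":0,"az":0,"hand":1},{"x":0.038,"y":0,"z":0,"ax":0,"ay":0,"az":0,"hand":1},{"x":0.046,"y":0,"z":0,"ax":0,"ay":0,"az":0,"hand":1},{"x":0.052,"y":0,"z":0,"ax":0,"ay":0,"az":0,"hand":1},{"x":0.052,"y":0,"z":0,"ax":0,"ay":0,"az":0,"hand":1}]' | grep -E "pos|t_force"
python3 -m pendant '[{"x":0.004,"y":0,"z":0,"ax":0,"ay":0,"az":0,"hand":1},{"x":0.008,"y":0,"z":0,"ax":0,"ay":0,"az":0,"hand":1},{"x":0.008,"y":0,"z":0,"ax":0,"ay":0,"az":0,"hand":1}]' | grep -E "pos|t_force"
```

```text
eef_pos: [639.8, -62.5, 32.1]
contact_force: [-7.9, -0.9, 5.1]
eef_pos: [641.6, -62.3, 32.1]
contact_force: [-9.2, -1.0, 5.7]
```

```bash
python3 -m pendant '[{"x":0.004,"y":0,"z":0,"ax":0,"ay":0,"az":0,"hand":1},{"x":0.004,"y":0,"z":0,"ax":0,"ay":0,"az":0,"hand":1}]' | grep -E "pos|t_force"
python3 -m pendant '[{"x":0.003,"y":0,"z":0,"ax":0,"ay":0,"az":0,"hand":1},{"x":0.003,"y":0,"z":0,"ax":0,"ay":0,"az":0,"hand":1}]' | grep -E "pos|t_force"
```

```text
eef_pos: [642.5, -62.2, 32.1]
contact_force: [-8.8, -1.6, 6.4]
eef_pos: [643.2, -62.1, 32.1]
contact_force: [-9.3, -1.2, 6.5]
```

```bash
python3 -m pendant '[{"x":0.003,"y":0,"z":0,"ax":0,"ay":0,"az":0,"hand":1},{"x":0.003,"y":0,"z":0,"ax":0,"ay":0,"az":0,"hand":1}]' | grep -E "pos|t_force"
```

```text
eef_pos: [643.8, -62.1, 32.1]
contact_force: [-10.8, -1.1, 7.1]
```

```bash
python3 -m pendant '[{"x":0.003,"y":0,"z":0,"ax":0,"ay":0,"az":0,"hand":1},{"x":0.003,"y":0,"z":0,"ax":0,"ay":0,"az":0,"hand":1}]' | grep -E "pos|t_force"
```

```text
eef_pos: [644.1, -62.1, 32.1]
contact_force: [-12.3, -1.8, 8.6]
```

Same stop signature as before, so I'll back off gently, then retreat and look.

```bash
python3 -m pendant '[{"x":-0.02,"y":0,"z":0,"ax":0,"ay":0,"az":0,"hand":1},{"x":-0.04,"y":0,"z":0,"ax":0,"ay":0,"az":0,"hand":1},{"x":-0.06,"y":0,"z":0,"ax":0,"ay":0,"az":0,"hand":1},{"x":-0.1,"y":0,"z":0,"ax":0,"ay":0,"az":0,"hand":1},{"x":-0.2,"y":0,"z":0,"ax":0,"ay":0,"az":0,"hand":1},{"x":-0.4,"y":0,"z":0,"ax":0,"ay":0,"az":0,"hand":1},{"x":-0.55,"y":0,"z":0,"ax":0,"ay":0,"az":0,"hand":1},{"x":-0.55,"y":0,"z":0,"ax":0,"ay":0,"az":0,"hand":1}]' | grep -E "pos|t_force"
python3 -m pendant '[{"x":0,"y":0,"z":-0.7,"ax":0,"ay":0,"az":0,"hand":1},{"x":0,"y":0,"z":-0.7,"ax":0,"ay":0,"az":0,"hand":1},{"x":0,"y":0,"z":-0.7,"ax":0,"ay":0,"az":0,"hand":1},{"x":0,"y":0,"z":-0.7,"ax":0,"ay":0,"az":0,"hand":1},{"x":0,"y":0,"z":-0.7,"ax":0,"ay":0,"az":0,"hand":1},{"x":0,"y":0,"z":-0.7,"ax":0,"ay":0,"az":0,"hand":1},{"x":0,"y":0,"z":-0.7,"ax":0,"ay":0,"az":0,"hand":1}]' | grep -E "pos|t_force"
python3 - <<'E'
from h import *
for i in range(6): cam('wrist')
st(); c=cam('wrist'); save(c,'pics/w7.png')
P=cloud(c); q=P[(abs(P[...,2]-60)<5)]; a=np.radians(4.9); d=(q[:,:2]-[645.6,-61.6])@[np.cos(a),np.sin(a)]; print('face offset vs start',np.percentile(d,[0.5,1,3]).round(1))
E
```

```text
eef_pos: [504.1, -73.4, 32.1]
contact_force: [0.9, -0.4, -0.3]
eef_pos: [508.4, -73.6, 206.0]
contact_force: [-0.3, 0.1, 0.2]
20.9 [508.7 -73.7 206.5] F [-0.2  0.1  0.8] w 0.008 0.0
face offset vs start [0.2 0.2 0.4]
```

View pics/w7.png

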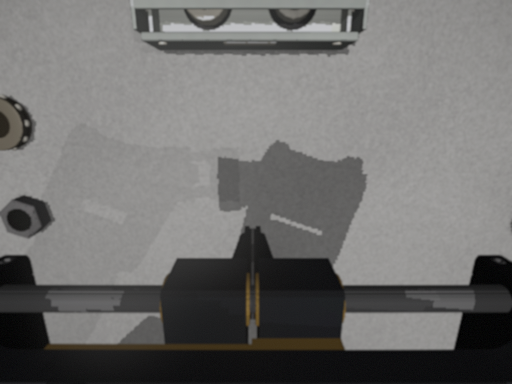

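The drawer is latched shut with its face in the original place. The spacer shows at (207,15) and the sleeve at (293,15), and the arm is clear.

```bash
python3 -c "
from station import ctrl
print(ctrl.finish_job())"
```

```text
the job is handed in; nothing more can be done
None
```

The spacer is seated upright on the empty post, the drawer is pressed home and latched (face within about 0.5 mm of its starting place), the other things were not touched, and the job was handed in at about 21 s.

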